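# Load the bearing slide and click it into its index notch

## Task

Put the blue bearing block and the brass bushing upright and fully home in the matching pockets of the white carriage. Then, by its orange handle, slide the carriage along its rail towards the orange index clip until its spring ball clicks into the clip's notch; do not force it on past the notch. Finish while still holding the handle there with the carriage at rest in the notch, and leave everything else on the bench where it is.

Things in the scene. Friction and masses are not known exactly. Their poses are not given: they have to be found in the camera images.
- block_center (a point): centre of the loose blue bearing block, a box 28 x 44 x 46 mm along its x, y, z, z up, about 0.15 kg; it stands on the bench, its centre 23 mm above its foot, which has a 3 mm chamfer. The pocket hides its lowest 10 mm, so grip it in the upper half (about 35 mm above its foot)
- bushing_center (a point): centre of the loose brass bushing, an upright cylinder 36 mm across and 46 mm high, z up, about 0.18 kg; its centre is 23 mm above its foot, which has a 3 mm chamfer. Grip it in the upper half too
- pocket_block (a point): middle of the floor of the carriage's rectangular pocket, 33 mm along its x, 49 mm along its y, 10 mm deep; z up. The block fits with its x along this x, either way round. A seated part has its centre 23 mm above this point. The mouth is flush with the carriage's flat top. Axes as the slide's: y is the way the carriage travels towards the notch
- pocket_round (a point): middle of the floor of the carriage's round pocket, 41 mm across, 10 mm deep, 90 mm from the rectangular one (towards the slide's y); for the bushing. Axes as the slide's
- carriage (a joint): travel of the white carriage (120 mm along x, 170 mm along y, flat top 52 mm above the bench) along its rail in m, 0 at the end where it is loaded, growing along the slide's y up to 0.20. Rail friction about 2 N holds it where it is left
- handle: the orange handle, an upright fin on the carriage's top near the robot: 24 mm along x, 10 mm along y (the travel), 50 mm high; origin in the middle of its foot, on the carriage's top; z up, axes as the slide's. 56 mm or more of free space lies on either side of it along y
- plunger (a point): centre of the carriage's spring plunger, a brass barrel with a steel ball on the side away from the robot; moves with the carriage, the ball points along the slide's x. Axes as the slide's
- notch (a point): notch in the orange index clip beside the rail, away from the robot, under its raised pointer. The carriage is in it when plunger has the same y in this point's axes (x away from the robot, y the travel, z up). Over the last 47 mm the ball rides a ramp (2 to 3 N more push), over the last 7 mm it drops in and pulls, then it resists going on with 8 to 10 N
- collar: bystander: small loose steel collar, 28 mm across, 10 mm high; origin under its centre
- pencil: bystander: loose yellow pencil, 175 mm long along its y, 7 mm thick; origin under its middle
- screwdriver: bystander: loose screwdriver lying along its x
- speaker: bystander: red cylindrical speaker, 72 mm across, 55 mm high; origin under its centre
- drink_bottle: bystander: green drink bottle, 68 mm across, 200 mm high; origin under its centre
- can: bystander: plain drink can, 66 mm across, 120 mm high; origin under its centre
Not all that is in view belongs to the job. Of the things shaped like the part that bears bushing_center, the brass one is meant.

How it is judged:
By the outcome, as a careful person would: the job done as asked, in the order asked, and still so for the second after the job is handed in, while the arm keeps its last pose, push and grip.
It also fails if it takes over 69 s, if anything falls off the work surface, if the arm or the gripper's body presses on something with over 40 N, if the wrist force passes 120 N, or if a joint passes its speed limit or range.

## Robot

A 6-joint arm with a two-finger parallel gripper is mounted at the origin on the work surface. World frame = base frame: x ahead of the robot, y to its left, z up, the work surface at z = 0. Lengths are in mm, angles in rad, forces in N, time in s.
With the tool pointing down it reaches from about 300 to 950 mm from the base axis. Payload 3.1 kg.
Tool frame: the origin (TCP) lies midway between the tips of the shut fingers; the grasp point (between the pads) lies 19 mm behind it; z points along the fingers, y is the line along which they close (so a half turn about z gives the same grasp; the last joint's range is limited). The gripper opens to 85 mm and grips with 20 to 120 N. Pads are 22 mm wide; open, the fingers measure 114 mm over their backs; the gripper's body (76 mm by 85 mm) begins 54 mm behind the grasp point. The pads swing forward as they close: fully open they stand 13 mm farther back than shut.
Start: joints at [1.05, 0.308, 1.634, -0, 1.2, -0.07], TCP at [272.329, 562.556, 191.272] pointing down, gripper open.
Joint ranges: [-3.06, 3.06], [-0.79, 1.96], [0.05, 2.63], [-1.19, 4.34], [0.05, 2.64], [-2.94, 2.94]. Speed limits (rad/s): [2.79, 2.79, 3.14, 3.14, 3.14, 3.14].

## Interface

Orientations are given as a unit quaternion [w, x, y, z].
In Python, from plant import sense, optics, manip, models gives the robot as it stands.
- The arm moves only by the tool jog_arm, never from a script. Its argument "motion" is one flat list of numbers, 6 for each row, row after row: the shift along the tool's x, y, z in cm, then the turn, a rotation vector about the tool's x, y, z in rad. A call has 1 to 5 rows; each row is the pose to reach, as a shift and turn from the pose commanded when the call began, along the tool's axes at that moment; what a row does not reach only later rows make up. A row lasts 1/12 s, in which the tool goes at most 41.7 mm and 7.16 degrees, less where a joint would pass 70% of its speed; a pose out of reach is approached as far as the arm can. A call with a gripper value outside its range is refused whole. "gripper" is the opening in per cent of the stroke, from 0 (shut) to 100 (fully open), set as the call begins (left out, the last holds). The fingers move at their own pace and stop on an object; "force" is the grip in N (left out, the last holds). Time passes only in rows, so rows that repeat a pose let the fingers close. It gives the time, the measured TCP pose, the force, the opening and the grip force at its end, in the units of the state.
- sense(): the state, without advancing time (a new reading comes with each control period).
- optics.snapshot(name): name is "scene" or "top" or "wrist"; returns a dict with "img" (420x560x3 uint8, red, green, blue), "z_map" (420x560 float32, mm along the optical axis (not along the pixel's ray), 0 where there is no reading), "intrinsics" (3x3 intrinsics, pixels), "world_to_cam" (4x4, takes a point from world to camera coordinates). Camera axes: x right, y up, looking along -z (the intrinsics and any distortion apply to the point x, -y, -z); pixel columns grow to the right and rows downward; lengths in mm; the calibration is good to about 2 mm. The wrist camera is an equidistant fisheye: a pixel r from the principal point sees the ray r / f radians off the axis. A picture is of the moment at which its call begins.
- manip.close_job(): hands the job in; it is judged then, once.
Trained networks look in a picture, given as the dict that the camera call returned (one of the last four; its "shot" number tells which), for a name from the list of things; names that differ only in an ending like _2 or _b are one class to them, and where a whole thing is asked for, a point or a joint stands for the part that bears it (a point fixed in the world has none). Each returns a list of dicts, best first, with "confidence" (0 to 1); they miss things now and then, are a little off and sometimes report something else, mostly with a low value. They report only what shows in the picture. A call takes as long as a camera call. They do not tell look-alikes from the thing itself.
- models.find_in(target, picture): "bbox" ([centre column, centre row, width, height] in pixels, round what is visible of it).
The state is a dict: "t": time; "joint_positions": joint angles; "qd": joint speeds; "joint_torque": joint torques, N m; "tool_pos": TCP position; "ee_rot": TCP orientation; "force": force on the tool from outside, world axes, zero at the start; "wrist_torque": the same for the moment, N m; "grip_width": finger opening in mm; "finger_force": force on a finger pad.
Only numpy, scipy, OpenCV 4.12 (cv2) and the standard library are available. Lean on these libraries where they do the work, as an engineer would, in place of code of your own. Each camera call takes 0.05 s, during which the arm holds its last target. There are 200 camera calls.

## Working session

There is one attempt and no reset: what is moved stays moved. The work goes in short steps, Python scripts to look and compute and a tool call to move; the robot and the scene stay as the last step left them, time stands still between calls to the robot, and variables do not carry over. Pictures are saved under pics/ and viewed, at most 12 in all, crops included, and the job is handed in when it is done.

Besides the shell and the picture viewer there is one more tool, called after "Emit:" by a JSON object that holds its "api" and its "payload". jog_arm: Moves the arm, as the interface text tells. Its arguments: {"type":"object","properties":{"motion":{"type":"array"},"gripper":{"type":"number"},"force":{"type":"number"}},"required":["motion"]}

```bash
mkdir -p pics; cat > h.py <<'E'
import numpy as np, cv2
from plant import sense, optics, manip, models
def save(s,n): cv2.imwrite('pics/'+n, s['img'][:,:,::-1])
def ray(s,u,v):
    K=s['intrinsics']; x=(u-K[0,2])/K[0,0]; y=(v-K[1,2])/K[1,1]
    return x,y
def cloud(s):  # pinhole cams
    z=s['z_map']; h,w=z.shape; v,u=np.mgrid[0:h,0:w]
    x,y=ray(s,u,v)
    P=np.stack([x*z,-y*z,-z,np.ones_like(z)],-1)
    W=P@np.linalg.inv(s['world_to_cam']).T
    return W[...,:3]
E
python3 - <<'E'
from h import *
for n in ['top','scene']:
    s=optics.snapshot(n); save(s,n+'0.png'); W=cloud(s); np.savez(''+n+'.npz',W=W,img=s['img'],z=s['z_map'],K=s['intrinsics'],T=s['world_to_cam'])
    for t in ['block_center','bushing_center','carriage','handle','plunger','notch','collar','pencil','screwdriver','speaker','drink_bottle','can']:
        for d in models.find_in(t,s)[:3]:
            b=d['bbox']; c,r=int(b[0]),int(b[1])
            print(n,t,round(d['confidence'],2),np.round(b),np.round(W[min(r,419),min(c,559)]))
print(sense())
E
```

```text
top block_center 0.55 [208. 232.  19.  16.] [448. 177.  49.]
top bushing_center 0.48 [356. 217.  20.  14.] [ 483. -241.   50.]
top bushing_center 0.44 [334. 267.  12.  12.] [ 344. -173.   47.]
top carriage 0.9 [289. 169.  67.  48.] [620. -51.  55.]
top plunger 0.66 [288. 170.  57.  46.] [620. -48.  54.]
top notch 0.55 [247. 145.  20.   9.] [695.  65.  46.]
top collar 0.41 [276. 231.   8.   3.] [446. -11.  -2.]
top pencil 0.42 [389. 243.  54.  18.] [ 405. -342.   -2.]
top screwdriver 0.86 [141. 229.  44.  59.] [460. 375.  24.]
top speaker 0.67 [128. 182.  30.  25.] [590. 401.  54.]
top speaker 0.34 [275. 231.   8.   7.] [446. -11.  -2.]
top drink_bottle 0.63 [450. 187.  41.  29.] [ 552. -475.  139.]
top can 0.62 [388. 150.  32.  34.] [ 660. -322.  118.]
scene block_center 0.84 [349. 184.  20.  22.] [460. 180.  45.]
scene block_center 0.63 [265. 234.  74.  59.] [615. -52.  53.]
scene bushing_center 0.76 [247. 185.  20.  22.] [455. -95.  48.]
scene bushing_center 0.74 [190. 197.  19.  19.] [ 491. -245.   48.]
scene bushing_center 0.68 [219. 185.  15.  21.] [ 450. -171.   40.]
scene carr
[... 766 characters left out ...]
t': 1.3, 'joint_positions': array([ 1.05030535e+00,  3.08074676e-01,  1.63374559e+00,  1.20942323e-05,
        1.19967600e+00, -6.97322773e-02]), 'qd': array([ 0.00011269, -0.00065756, -0.00136911, -0.00034872, -0.00093827,
       -0.00209511]), 'joint_torque': array([-4.59848179e-04, -4.15303051e+01, -2.77070153e+01, -3.92106324e-05,
        1.20810782e-03,  1.41218783e-05]), 'tool_pos': array([272.34383654, 562.59662126, 191.31378606]), 'ee_rot': array([8.62488940e-06, 2.23478271e-01, 9.74708910e-01, 4.77487934e-05]), 'force': array([-0.20334137,  0.06247696,  0.01535692]), 'wrist_torque': array([-0.00942588,  0.00886978,  0.00085483]), 'finger_force': 0.0, 'grip_width': 85.67152973072136}
```

```bash
python3 - <<'E'
import cv2
a=cv2.imread('pics/top0.png')[100:300,100:500]; b=cv2.imread('pics/scene0.png')[150:300,50:475]
cv2.imwrite('pics/a.png',cv2.resize(a,(800,400),interpolation=cv2.INTER_CUBIC)); cv2.imwrite('pics/b.png',cv2.resize(b,(800,282),interpolation=cv2.INTER_CUBIC))
E
```

```text
(no output)
```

View pics/a.png

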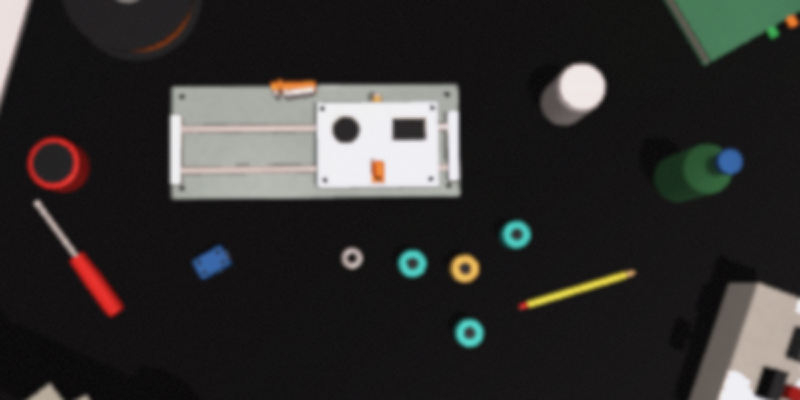

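View pics/b.png

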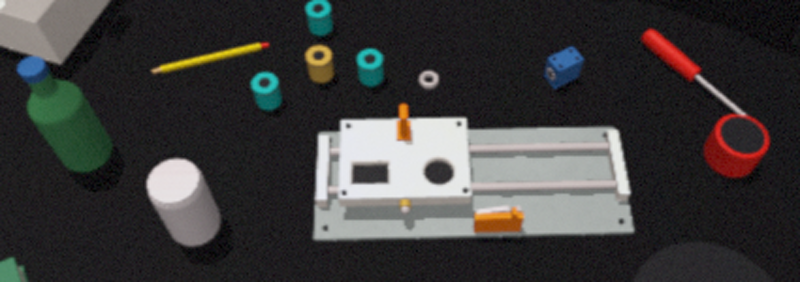

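```bash
cat > m.py <<'E'
import numpy as np,cv2
for n in ['top','scene']:
    d=np.load(n+'.npz'); W=d['W']; hsv=cv2.cvtColor(d['img'],cv2.COLOR_RGB2HSV).astype(int); H,S,V=hsv[...,0],hsv[...,1],hsv[...,2]
    z=W[...,2]
    def box(x0,x1,y0,y1): return (W[...,0]>x0)&(W[...,0]<x1)&(W[...,1]>y0)&(W[...,1]<y1)
    def rep(name,m):
        P=W[m]; 
        if len(P)<4: print(n,name,len(P)); return
        r=cv2.minAreaRect(P[:,:2].astype(np.float32)); print(n,name,len(P),'mean',P.mean(0).round(1),'rect',np.round(r[0],1),np.round(r[1],1),round(r[2],1))
    rep('block',box(400,500,130,230)&(z>38)&(z<60))
    rep('brass',box(380,520,-220,-120)&(H>12)&(H<28)&(S>80)&(z>38)&(z<60))
    rep('carr',box(500,760,-180,90)&(V>130)&(S<60)&(z>45)&(z<62)&(W[...,1]<45))
    rep('handle',box(500,760,-180,90)&(H<16)&(S>120)&(z>90))
    rep('clip',box(640,760,-180,160)&(H<16)&(S>120))
    rep('floor1',box(580,700,-125,-65)&(V<90)&(z<55)&(z>30)); rep('floor2',box(580,700,-50,20)&(V<90)&(z>30)&(z<55))
E
python3 m.py
```

```text
top block 164 mean [448.3 184.3  46.7] rect [448.4 184.7] [28.  44.7] 28.5
top brass 124 mean [ 433.5 -173.1   47.1] rect [ 433.7 -173.7] [33.8 34. ] 41.9
top carr 2143 mean [609.  -52.   52.7] rect [621.4 -45.6] [183.1 141.2] 88.9
top handle 29 mean [569.5 -53.1 102. ] rect [569.6 -53.2] [ 8.4 19.1] 89.7
top clip 125 mean [707.3  71.1  28.2] rect [707.2  70.8] [70.9 29.3] 85.3
top floor1 132 mean [634.9 -97.7  43.2] rect [635.  -97.6] [40.3 24.2] 88.9
top floor2 104 mean [635.5  -6.8  43.1] rect [635.  -6.] [30.9 30.6] 43.4
scene block 166 mean [451.7 183.9  45.2] rect [449.4 185. ] [31.6 46.9] 28.1
scene brass 123 mean [ 437.4 -172.9   45.7] rect [ 436.2 -173.1] [34.  36.1] 53.4
scene carr 2461 mean [614.7 -51.5  52. ] rect [622.2 -46. ] [183.3 141. ] 89.3
scene handle 19 mean [577.6 -53.2  98.3] rect [573.6 -52. ] [ 7.4 23.9] 88.7
scene clip 195 mean [703.5  68.4  31.9] rect [709.2  47.7] [ 25.5 104.8] 20.7
scene floor1 158 mean [631.5 -96.3  42.9] rect [630.7 -95.9] [27.  42.3] 0.0
scene floor2 129 mean [632.   -6.4  42.9] rect [631.9  -6.5] [31.  33.5] 12.9
```

```bash
cat >> h.py <<'E'
def wcloud(s):
    K=s['intrinsics']; z=s['z_map']; h,w=z.shape; v,u=np.mgrid[0:h,0:w]
    x=(u-K[0,2])/K[0,0]; y=(v-K[1,2])/K[1,1]; r=np.hypot(x,y)+1e-9; k=np.tan(np.minimum(r,1.5))/r
    P=np.stack([x*k*z,-y*k*z,-z,np.ones_like(z)],-1)
    return (P@np.linalg.inv(s['world_to_cam']).T)[...,:3]
from scipy.spatial.transform import Rotation as Ro
def pose():
    st=sense(); q=st['ee_rot']; return np.array(st['tool_pos']),Ro.from_quat([q[1],q[2],q[3],q[0]])
def go(xyz,yaw,fr=None):
    "yaw deg of tool y in world, tool down; prints shift cm and rotvec; returns goal pose"
    p,R=fr or pose(); a=np.radians(yaw)
    G=Ro.from_matrix(np.array([[-np.sin(a),np.cos(a),0],[np.cos(a),np.sin(a),0],[0,0,-1]]).T)
    print('shift',(R.inv().apply(np.array(xyz)-p)/10).round(2),'rot',(R.inv()*G).as_rotvec().round(3))
    return np.array(xyz,float),G
E
sed -i 's/G=Ro.from_matrix(np.array(\(.*\)).T)/G=Ro.from_matrix(np.array(\1).T)/' h.py
python3 - <<'E'
from h import *
g=go((448.5,184.5,175),28.5); go((448.5,184.5,16),28.5,g); print(g[1].as_matrix())
E
```

```text
shift [-32.33 -26.36   1.63] rot [ 0.    -0.     0.623]
shift [ 0.   0.  15.9] rot [0. 0. 0.]
[[-0.47715876  0.87881711  0.        ]
 [ 0.87881711  0.47715876  0.        ]
 [ 0.          0.         -1.        ]]
```

Emit:
{"api": "jog_arm", "payload": {"motion": [-32.33, -26.36, 1.63, 0, 0, 0.623, -32.33, -26.36, 1.63, 0, 0, 0.623, -32.33, -26.36, 1.63, 0, 0, 0.623, -32.33, -26.36, 1.63, 0, 0, 0.623, -32.33, -26.36, 1.63, 0, 0, 0.623], "gripper": 75}}

```text
t: 1.72
tool_pos: [360.7, 372.3, 183.2]
ee_rot: [0.0, 0.514, 0.858, 0.0]
force: [1.5, 0.2, 0.1]
grip_width: 64.2
finger_force: 0.0
```

```bash
python3 - <<'E'
from h import *
go((448.5,184.5,175),28.5)
E
```

```text
shift [-20.7   -1.12   0.82] rot [ 0.001  0.    -0.006]
```

Emit:
{"api": "jog_arm", "payload": {"motion": [-20.7, -1.12, 0.8, 0, 0, 0, -20.7, -1.12, 0.8, 0, 0, 0, -20.7, -1.12, 0.8, 0, 0, 0, -20.7, -1.12, 0.8, 0, 0, 0, -20.7, -1.12, 0.8, 0, 0, 0]}}

```text
t: 2.13
tool_pos: [449.8, 184.7, 175.5]
ee_rot: [0.0, 0.511, 0.859, 0.0]
force: [0.6, -0.4, -0.6]
grip_width: 63.9
finger_force: 0.0
```

```bash
python3 - <<'E'
from h import *
s=optics.snapshot('wrist'); save(s,'w1.png'); W=wcloud(s); print(sense()['tool_pos'],s['intrinsics'])
P=W[(abs(W[...,0]-448)<45)&(abs(W[...,1]-184)<45)&(W[...,2]>38)&(W[...,2]<55)]
r=cv2.minAreaRect(P[:,:2].astype(np.float32)); print(len(P),P.mean(0),r)
print(models.find_in('block_center',s)[:2])
go((448.5,184.5,16),28.5)
E
```

```text
[453.00774733 177.9436765  175.3051499 ] [[325.1922621    0.         281.32073322]
 [  0.         325.1922621  208.07551226]
 [  0.           0.           1.        ]]
1290 [450.65512684 186.68387346  46.40289383] ((451.0233154296875, 185.7816925048828), (28.071277618408203, 44.228336334228516), 28.974308013916016)
[{'bbox': [283.2, 180.4, 29.9, 50.2], 'confidence': 0.87}, {'bbox': [314.8, 346.6, 81.5, 35.7], 'confidence': 0.74}]
shift [ 0.44 -0.13 15.93] rot [ 0.     0.003 -0.007]
```

View pics/w1.png

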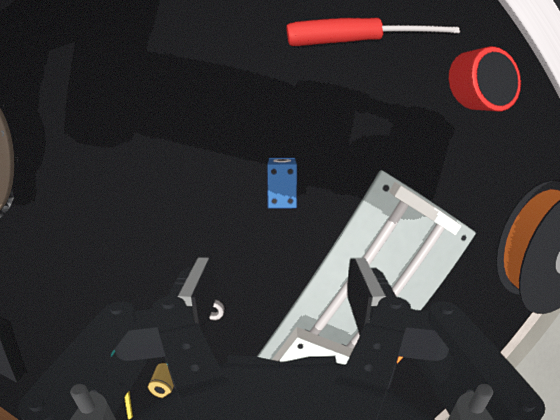

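Emit:
{"api": "jog_arm", "payload": {"motion": [0, 0, 4, 0, 0, 0, 0, 0, 4, 0, 0, 0, 0, 0, 4, 0, 0, 0, 0, 0, 4, 0, 0, 0]}}

```text
t: 2.57
tool_pos: [449.0, 187.3, 135.7]
ee_rot: [-0.0, 0.511, 0.86, 0.0]
force: [-0.3, 0.3, 0.4]
grip_width: 64.1
finger_force: 0.0
```

```bash
python3 - <<'E'
from h import *
s=optics.snapshot('wrist'); W=wcloud(s); print(sense()['tool_pos'],sense()['qd'].max())
P=W[(abs(W[...,0]-448)<45)&(abs(W[...,1]-184)<45)&(W[...,2]>42)&(W[...,2]<52)]
r=cv2.minAreaRect(P[:,:2].astype(np.float32)); print(len(P),P.mean(0),r)
go((450,185,16),28.7)
E
```

```text
[449.77558391 187.59934951 136.37543733] 0.002063822227660209
1578 [450.66088614 186.30627446  46.52111643] ((450.7788391113281, 185.70260620117188), (27.702468872070312, 44.012420654296875), 29.246505737304688)
shift [-0.24 -0.13 12.04] rot [ 0.002  0.    -0.003]
```

Emit:
{"api": "jog_arm", "payload": {"motion": [-0.24, -0.13, 4, 0, 0, 0, -0.24, -0.13, 8, 0, 0, 0, -0.24, -0.13, 11, 0, 0, 0, -0.24, -0.13, 12.2, 0, 0, 0, -0.24, -0.13, 12.2, 0, 0, 0]}}

```text
t: 3.03
tool_pos: [446.8, 183.9, 11.2]
ee_rot: [-0.002, 0.511, 0.86, -0.002]
force: [-0.4, 0.2, -0.0]
grip_width: 64.1
finger_force: 0.0
```

Emit:
{"api": "jog_arm", "payload": {"motion": [0, 0, 0, 0, 0, 0, 0, 0, 0, 0, 0, 0, 0, 0, 0, 0, 0, 0, 0, 0, 0, 0, 0, 0, 0, 0, 0, 0, 0, 0], "gripper": 0, "force": 40}}

```text
t: 3.45
tool_pos: [450.4, 184.3, 14.5]
ee_rot: [0.001, 0.511, 0.859, 0.001]
force: [1.0, -0.4, 0.1]
grip_width: 3.6
finger_force: 0.0
```

```bash
python3 - <<'E'
from h import *
s=sense(); print(s['tool_pos'],s['grip_width'],s['finger_force'],s['force'])
p,R=pose(); g=go((p[0],p[1],130),28.7); go((633,-97,150),0,g)
E
```

```text
[450.35673187 184.29679749  14.5283013 ] 3.6208975410254984 0.0 [ 0.98502059 -0.37560207  0.10380965]
shift [-1.000e-02  3.000e-02 -1.155e+01] rot [ 0.003  0.001 -0.004]
shift [-33.44   2.51  -2.  ] rot [0.    0.    0.501]
```

```bash
python3 - <<'E'
from h import *
a=optics.snapshot('wrist'); b=optics.snapshot('scene'); print(sense()['grip_width'])
c=cv2.resize(b['img'][150:230,310:420],(440,420),interpolation=cv2.INTER_CUBIC)
cv2.imwrite('pics/c.png',np.hstack([a['img'][:,100:460],c])[:,:,::-1])
E
```

```text
-0.19556951958774488
```

View pics/c.png

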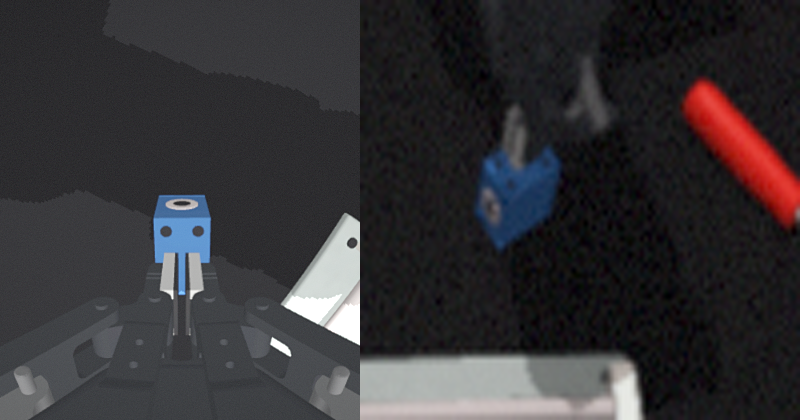

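```bash
python3 - <<'E'
from h import *
s=optics.snapshot('wrist'); W=wcloud(s); print(sense()['tool_pos'],sense()['ee_rot'],sense()['grip_width'],sense()['joint_positions'])
for c,r in [(282,205),(282,240),(262,225),(300,225),(282,270),(268,258),(296,258),(268,270),(268,300),(296,300),(282,285),(150,100),(400,100)]: print(c,r,W[r,c].round(1))
s=optics.snapshot('scene'); W=cloud(s)
for c,r in [(346,175),(349,178),(353,185),(345,197),(351,183),(360,181)]: print('s',c,r,W[r,c].round(1),s['img'][r,c])
E
```

```text
[449.50321219 183.92838904  13.71488786] [3.66591204e-04 5.11484519e-01 8.59292322e-01 3.96855016e-04] -0.5396397674048521 [ 2.98719010e-01  3.01721858e-01  2.07005328e+00 -1.64930782e-05
  7.68737055e-01 -1.98242275e-01]
282 205 [439.6 205.1  25.9]
282 240 [445.4 194.2  46.1]
262 225 [432.6 197.1  47.6]
300 225 [449.5 205.3  45.4]
282 270 [446.1 192.6  74.8]
268 258 [440.3 190.2  64.4]
296 258 [451.5 196.   64. ]
268 270 [440.6 190.4  76.1]
268 300 [440.6 192.2 101.3]
296 300 [449.4 196.6 100.9]
282 285 [445.7 193.2  88.4]
150 100 [3.378e+02 2.195e+02 2.000e-01]
400 100 [4.753e+02 2.932e+02 4.000e-01]
s 346 175 [449.6 171.4  71.9] [76 76 74]
s 349 178 [460.5 178.   72.5] [96 92 93]
s 353 185 [459.5 194.3  39.6] [29 58 94]
s 345 197 [471.9 176.5   1.1] [25 35 55]
s 351 183 [457.9 187.9  46.8] [ 39  73 117]
s 360 181 [4.162e+02 2.271e+02 3.000e-01] [25 28 48]
```

```bash
python3 - <<'E'
from h import *
s=optics.snapshot('wrist'); save(s,'w2.png'); K=s['intrinsics']; T=s['world_to_cam']; W=wcloud(s)
p,R=pose()
print('cam pos in tool',R.inv().apply(np.linalg.inv(T)[:3,3]-p), 'axis in tool',R.inv().apply(-np.linalg.inv(T)[:3,2]))
def proj(X):
    c=T@np.append(X,1); x,y,z=c[0],-c[1],-c[2]; r=np.hypot(x,y); th=np.arctan2(r,z); return K[0,2]+K[0,0]*th*x/r, K[1,2]+K[0,0]*th*y/r, z
for d in [0,-10,-20,-30,-40,-50,-60,-80]: print(d,np.round(proj(p+R.apply([0,0,d])),1),np.round(proj(p+R.apply([11,0,d])),1))
for r in range(235,300,4): print(r,[R.inv().apply(W[r,c]-p).round(1).tolist() for c in (266,282,298)])
im=cv2.resize(s['img'][180:320,200:370],None,fx=4,fy=4,interpolation=cv2.INTER_CUBIC); cv2.imwrite('pics/d.png',im[:,:,::-1])
E
```

```text
cam pos in tool [  74.85470434    0.64242549 -183.20432424] axis in tool [-0.2976175   0.00149754  0.95468402]
0 [279.8 235.9 197.2] [279.8 218.9 193.9]
-10 [279.7 242.5 187.6] [279.7 224.7 184.4]
-20 [279.7 249.6 178.1] [279.7 231.1 174.8]
-30 [279.6 257.6 168.5] [279.6 238.2 165.3]
-40 [279.6 266.4 159. ] [279.5 246.2 155.7]
-50 [279.5 276.3 149.4] [279.4 255.2 146.2]
-60 [279.4 287.3 139.9] [279.4 265.3 136.6]
-80 [279.2 313.9 120.8] [279.2 290.  117.5]
235 [[14.1, -6.7, -33.3], [14.4, 1.2, -34.0], [14.2, 9.2, -33.5]]
239 [[12.2, -6.8, -33.8], [11.4, 1.2, -32.0], [11.5, 9.3, -32.2]]
243 [[9.6, -6.8, -33.0], [74.9, 0.6, -183.2], [9.7, 9.3, -33.1]]
247 [[7.6, -6.9, -33.3], [7.9, 1.2, -34.0], [7.5, 9.3, -33.3]]
251 [[5.4, -6.9, -33.4], [5.7, 1.2, -34.1], [5.2, 9.3, -33.1]]
255 [[3.1, -6.9, -33.4], [10.1, 1.2, -47.8], [2.8, 9.4, -32.8]]
259 [[0.9, -7.0, -33.5], [9.9, 1.2, -51.6], [0.6, 9.4, -32.9]]
263 [[6.1, -6.3, -48.3], [10.2, 1.1, -56.3], [5.5, 8.7, -47.1]]
267 [[9.2, -5.8, -58.2], [10.2, 1.1, -60.0], [5.1, 8.5, -50.4]]
271 [[9.1, -5.6, -61.7], [9.5, 1.1, -62.4], [5.3, 8.3, -54.7]]
275 [[9.3, -5.5, -65.5], [9.3, 1.1, -65.4], [6.1, 8.0, -59.8]]
279 [[10.1, -5.3, -70.2], [9.6, 1.1, -69.3], [10.0, 7.5, -70.0]]
283 [[9.8, -5.2, -72.8], [9.9, 1.1, -73.0], [10.0, 7.3, -73.2]]
287 [[9.9, -5.0, -76.1], [9.9, 1.1, -76.0], [9.9, 7.2, -76.2]]
291 [[10.1, -4.9, -79.2], [9.4, 1.1, -78.1], [10.9, 6.9, -80.6]]
295 [[11.1, -4.7, -83.7], [8.0, 1.1, -78.8], [12.2, 6.7, -85.5]]
299 [[10.5, -4.7, -85.4], [74.9, 0.6, -183.2], [11.3, 6.6, -86.7]]
```

View pics/d.png

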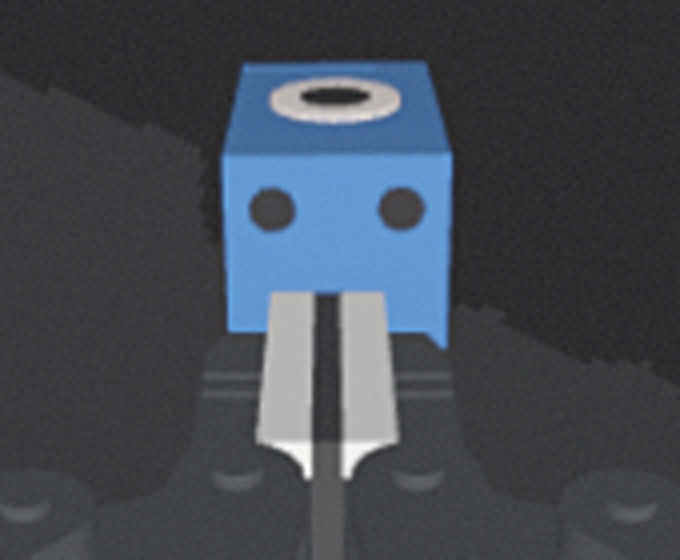

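Emit:
{"api": "jog_arm", "payload": {"motion": [0.1, 0.05, 0, 0, 0, 0, 0.2, 0.1, 0, 0, 0, 0, 0.2, 0.1, 0, 0, 0, 0, 0.2, 0.1, 1.5, 0, 0, 0, 0.2, 0.1, 2.5, 0, 0, 0], "gripper": 65}}

```text
t: 4.12
tool_pos: [449.4, 186.2, -12.1]
ee_rot: [0.0, 0.511, 0.859, 0.0]
force: [-0.3, 0.3, -1.0]
grip_width: 55.5
finger_force: 0.0
```

```bash
python3 - <<'E'
from h import *
s=optics.snapshot('wrist'); save(s,'w3.png'); W=wcloud(s); b=optics.snapshot('scene')
p,R=pose(); print(p,sense()['force'],sense()['grip_width'])
L=R.inv().apply((W-p).reshape(-1,3)).reshape(W.shape)
for r in (235,245,250,255,260,265,270,280): print(r,[L[r,c].round().tolist() for c in (230,240,250,310,320,330)])
c=cv2.resize(b['img'][150:220,310:400],(540,420),interpolation=cv2.INTER_CUBIC)
cv2.imwrite('pics/e.png',np.hstack([s['img'][:,160:410],c])[:,:,::-1])
E
```

```text
[446.75516255 185.37553898 -13.69935303] [-0.19327024 -0.38748163  0.16313913] 55.64848235556576
235 [[5.0, -26.0, -14.0], [5.0, -20.0, -14.0], [20.0, -11.0, -51.0], [21.0, 16.0, -52.0], [5.0, 25.0, -14.0], [6.0, 31.0, -16.0]]
245 [[-1.0, -26.0, -14.0], [-1.0, -20.0, -13.0], [19.0, -10.0, -60.0], [20.0, 15.0, -62.0], [-1.0, 26.0, -14.0], [-1.0, 31.0, -15.0]]
250 [[-4.0, -26.0, -14.0], [-4.0, -20.0, -14.0], [17.0, -10.0, -61.0], [17.0, 15.0, -61.0], [-4.0, 26.0, -14.0], [-5.0, 32.0, -13.0]]
255 [[-8.0, -27.0, -13.0], [-7.0, -21.0, -15.0], [15.0, -10.0, -60.0], [15.0, 15.0, -61.0], [-7.0, 26.0, -14.0], [-8.0, 32.0, -14.0]]
260 [[-11.0, -27.0, -14.0], [-11.0, -21.0, -14.0], [13.0, -10.0, -61.0], [12.0, 15.0, -60.0], [-11.0, 26.0, -14.0], [-11.0, 32.0, -14.0]]
265 [[-14.0, -27.0, -15.0], [-14.0, -21.0, -14.0], [10.0, -10.0, -61.0], [10.0, 15.0, -61.0], [-14.0, 26.0, -15.0], [-14.0, 32.0, -15.0]]
270 [[-18.0, -27.0, -14.0], [-17.0, -21.0, -14.0], [7.0, -11.0, -60.0], [8.0, 15.0, -61.0], [-17.0, 26.0, -14.0], [-18.0, 32.0, -14.0]]
280 [[-24.0, -28.0, -14.0], [-24.0, -21.0, -15.0], [2.0, -11.0, -59.0], [3.0, 16.0, -60.0], [-25.0, 27.0, -14.0], [-25.0, 33.0, -14.0]]
```

View pics/e.png

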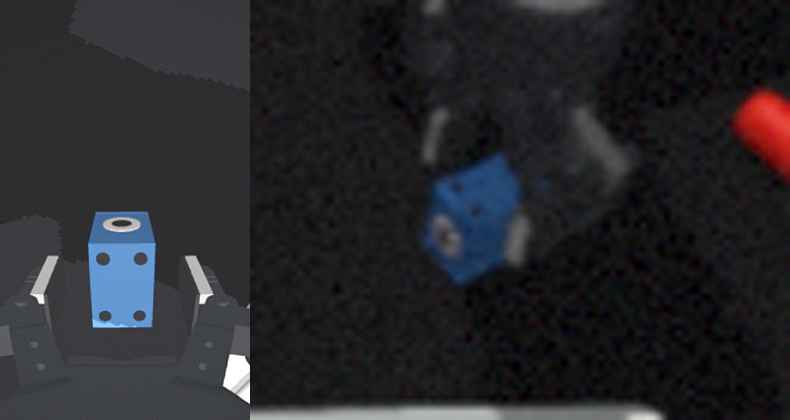

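Emit:
{"api": "jog_arm", "payload": {"motion": [-0.1, 0, 1, 0, 0, 0, -0.1, 0, 1.8, 0, 0, 0, -0.1, 0, 1.8, 0, 0, 0, -0.1, 0, 1.8, 0, 0, 0]}}

```text
t: 4.55
tool_pos: [448.8, 184.9, -30.6]
ee_rot: [-0.001, 0.512, 0.859, -0.001]
force: [0.7, 0.1, -1.4]
grip_width: 55.7
finger_force: 0.0
```

Emit:
{"api": "jog_arm", "payload": {"motion": [0, 0, 0, 0, 0, 0, 0, 0, 0, 0, 0, 0, 0, 0, 0, 0, 0, 0, 0, 0, 0, 0, 0, 0, 0, 0, 0, 0, 0, 0], "gripper": 0, "force": 40}}

```text
t: 4.97
tool_pos: [450.1, 185.4, -29.4]
ee_rot: [0.0, 0.511, 0.859, 0.0]
force: [0.3, 0.9, 1.7]
grip_width: 27.6
finger_force: 39.8
```

```bash
python3 - <<'E'
from h import *
s=sense(); print(s['tool_pos'],s['grip_width'],s['finger_force'],s['force'])
E
```

```text
[450.10006938 185.36205261 -29.39859314] 27.623455530458767 39.79412019252777 [0.25688317 0.93759672 1.6613325 ]
```

Emit:
{"api": "jog_arm", "payload": {"motion": [0, 0, -4, 0, 0, 0, 0, 0, -8, 0, 0, 0, 0, 0, -11.2, 0, 0, 0, 0, 0, -11.2, 0, 0, 0]}}

```text
t: 5.3
tool_pos: [455.2, 187.0, 88.5]
ee_rot: [0.004, 0.511, 0.859, 0.005]
force: [1.9, 0.6, -1.7]
grip_width: 27.3
finger_force: 40.5
```

```bash
python3 - <<'E'
from h import *
print(sense()['grip_width'],pose()[0]);go((632,-97,82),0)
E
```

```text
27.34794416042669 [455.17497761 187.01626526  88.47551702]
shift [-33.39   1.99   0.76] rot [ 0.013 -0.001  0.497]
```

Emit:
{"api": "jog_arm", "payload": {"motion": [-33.4, 2.2, 0, 0, 0, 0.499, -33.4, 2.2, 0, 0, 0, 0.499, -33.4, 2.2, 0, 0, 0, 0.499, -33.4, 2.2, 0, 0, 0, 0.499, -33.4, 2.2, 0, 0, 0, 0.499]}}

```text
t: 5.72
tool_pos: [560.0, 7.5, 80.8]
ee_rot: [-0.001, 0.709, 0.705, -0.001]
force: [0.4, 0.7, -2.1]
grip_width: 27.3
finger_force: 40.4
```

Emit:
{"api": "jog_arm", "payload": {"motion": [0, 0, 0, 0, 0, 0, 0, 0, 0, 0, 0, 0]}}

```text
t: 5.88
tool_pos: [560.7, 6.9, 80.9]
ee_rot: [-0.001, 0.709, 0.705, -0.0]
force: [-0.6, 1.0, -1.6]
grip_width: 27.3
finger_force: 40.4
```

```bash
python3 - <<'E'
from h import *
print(sense()['grip_width'],pose()[0]);go((632,-97,82),0)
E
```

```text
27.31401438364415 [560.70139052   6.8919758   80.93952313]
shift [-10.35   7.19  -0.12] rot [-0.002 -0.    -0.006]
```

Emit:
{"api": "jog_arm", "payload": {"motion": [0, 4, -0.3, 0, 0, 0, -2, 7.2, -0.3, 0, 0, 0, -6, 7.2, -0.2, 0, 0, 0, -10.35, 7.2, -0.1, 0, 0, 0, -10.35, 7.2, -0.1, 0, 0, 0]}}

```text
t: 6.3
tool_pos: [631.2, -99.8, 81.6]
ee_rot: [0.0, 0.708, 0.706, -0.002]
force: [0.0, 0.5, -1.4]
grip_width: 27.3
finger_force: 40.7
```

Emit:
{"api": "jog_arm", "payload": {"motion": [0, 0, 0, 0, 0, 0, 0, 0, 0, 0, 0, 0]}}

```text
t: 6.47
tool_pos: [630.7, -93.1, 81.8]
ee_rot: [-0.002, 0.708, 0.706, -0.0]
force: [-0.7, 0.9, -2.2]
grip_width: 27.3
finger_force: 40.7
```

```bash
python3 - <<'E'
from h import *
s=optics.snapshot('wrist'); save(s,'w4.png'); W=wcloud(s); p,R=pose(); print(p)
np.savez('w4.npz',W=W,img=s['img'],K=s['intrinsics'],T=s['world_to_cam'],p=p,R=R.as_matrix())
t=optics.snapshot('scene'); save(t,'s4.png'); np.savez('scene.npz',W=cloud(t),img=t['img'])
cv2.imwrite('pics/f.png',np.hstack([s['img'][60:400,90:450],cv2.resize(t['img'][160:290,205:360],(405,340),interpolation=cv2.INTER_CUBIC)])[:,:,::-1])
E
```

```text
[630.97706271 -92.63166315  82.07419701]
```

View pics/f.png

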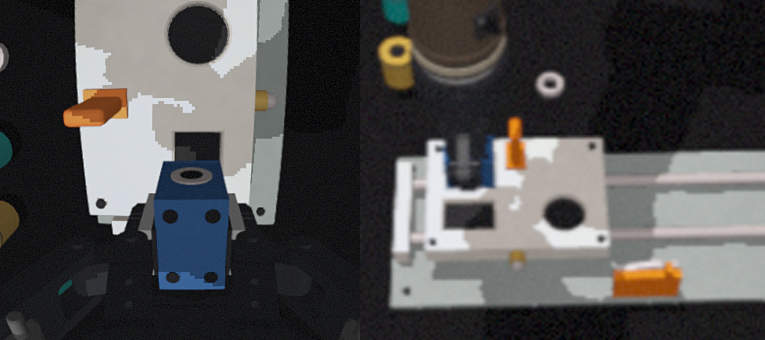

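```bash
cat > pk.py <<'E'
from h import *
def plane(K,T,uv,z0):
    x=(uv[:,0]-K[0,2])/K[0,0]; y=(uv[:,1]-K[1,2])/K[1,1]; r=np.hypot(x,y)+1e-9
    d=np.stack([x/r*np.sin(r),-y/r*np.sin(r),-np.cos(r)],-1); Ti=np.linalg.inv(T); D=d@Ti[:3,:3].T; o=Ti[:3,3]
    return o+D*((z0-o[2])/D[:,2])[:,None]
def comp(m,u,v):
    n,l,st,c=cv2.connectedComponentsWithStats(m.astype(np.uint8)); k=l[v,u]
    if k==0: return None
    cs,_=cv2.findContours((l==k).astype(np.uint8),cv2.RETR_EXTERNAL,cv2.CHAIN_APPROX_NONE); return max(cs,key=len)[:,0].astype(float)
E
python3 - <<'E'
from pk import *
d=np.load('w4.npz'); img=d['img']; K,T,W,p=d['K'],d['T'],d['W'],d['p']
V=img.max(2)
c=comp(V<75,288,95); X=plane(K,T,c,52); print('round',len(c),cv2.minEnclosingCircle(X[:,:2].astype(np.float32)),X.min(0),X.max(0),cv2.fitEllipse(X[:,:2].astype(np.float32)))
hsv=cv2.cvtColor(img,cv2.COLOR_RGB2HSV)
c=comp((V<75)&(hsv[...,1]<110),287,205)
if c is not None:
    X=plane(K,T,c,52); print('rect',len(c),X.min(0),X.max(0)); print(np.percentile(X[:,:2],[5,50,95],axis=0))
m=(abs(W[...,2]-157)<7)&(abs(W[...,0]-p[0])<40)&(abs(W[...,1]-p[1])<40); m[:200]&=True
b=(hsv[...,0]>95)&(hsv[...,0]<125)&(hsv[...,1]>90)
P=W[m&b]; print('block',len(P),np.median(P[:,2]),cv2.minAreaRect(P[:,:2].astype(np.float32)))
wm=(abs(W[...,2]-53)<5)&(V>100)&(hsv[...,1]<60); P=W[wm]; print('carr',P.min(0),P.max(0),np.median(P[:,2]))
# right edge of the carriage top (max x) as function of y
for y in range(-60,40,20):
    q=P[abs(P[:,1]-y)<3]; print(y,q[:,0].min().round(1),q[:,0].max().round(1))
exec(open('m.py').read().replace("['top','scene']","['scene']"))
E
```

```text
round 165 ((635.9960327148438, -7.291586875915527), 19.246227264404297) [617.00952962 -26.32262091  52.        ] [655.04154756  11.21220977  52.        ] ((635.95263671875, -7.388370513916016), (37.45289611816406, 37.60663986206055), 161.710693359375)
rect 143 [620.51889515 -92.71374562  52.        ] [651.08965876 -72.61314727  52.        ]
[[620.6115857  -92.66298009]
 [635.73099837 -82.54799493]
 [650.96314037 -72.62741834]]
block 6480 157.40269245248157 ((631.9892578125, -92.98399353027344), (48.961002349853516, 51.987876892089844), 37.80807113647461)
carr [ 553.24433562 -137.06744293   48.01086252] [696.72750065  62.13005376  57.15580889] 52.39897808137184
-60 578.5 674.1
-40 553.6 673.9
-20 554.2 674.3
0 554.1 674.2
20 554.1 674.0
scene block 0
scene brass 109 mean [ 437.1 -175.    45.4] rect [ 435.6 -175.3] [36.9 30.6] 4.5
scene carr 2087 mean [620.8 -43.5  51.9] rect [623.  -46.1] [182.7 142.9] 89.6
scene handle 26 mean [577.  -52.2  99.1] rect [573.1 -52. ] [ 7.4 23.4] 88.9
scene clip 222 mean [704.5  63.5  31.5] rect [723.   11.9] [ 43.3 183.1] 6.3
scene floor1 164 mean [631.6 -95.8  42.9] rect [632.8 -95.8] [28.  42.3] 0.1
scene floor2 138 mean [631.8  -5.6  42.7] rect [632.   -5.2] [34.9 32.9] 87.6
```

```bash
python3 - <<'E'
from pk import *
d=np.load('w4.npz'); img=d['img']; K,T,W,p=d['K'],d['T'],d['W'],d['p']; R=Ro.from_matrix(d['R'])
hsv=cv2.cvtColor(img,cv2.COLOR_RGB2HSV).astype(int)
b=(hsv[...,0]>95)&(hsv[...,0]<125)&(hsv[...,1]>90)&(abs(W[...,2]-157.4)<2.5)
b[:230]=False; m=cv2.morphologyEx(b.astype(np.uint8),cv2.MORPH_CLOSE,np.ones((5,5)))
m=cv2.morphologyEx(m,cv2.MORPH_OPEN,np.ones((7,7)))
n,l,st,c=cv2.connectedComponentsWithStats(m); k=1+np.argmax(st[1:,4]); print(st[k])
cs,_=cv2.findContours((l==k).astype(np.uint8),cv2.RETR_EXTERNAL,cv2.CHAIN_APPROX_NONE)
X=plane(K,T,max(cs,key=len)[:,0].astype(float),157.4)
print(cv2.minAreaRect(X[:,:2].astype(np.float32)),X.min(0),X.max(0),p,R.as_euler('zyx',degrees=True))
E
```

```text
[ 244  256   75   94 6187]
((632.043701171875, -92.49839782714844), (28.17227554321289, 45.5042724609375), 0.14486084878444672) [ 617.97959923 -115.28490288  157.4       ] [646.16568929 -69.75251688 157.4       ] [630.97706271 -92.63166315  82.07419701] [-8.99437842e+01 -1.43340764e-01 -1.79915370e+02]
```

Emit:
{"api": "jog_arm", "payload": {"motion": [-0.44, 0.38, 0, 0, 0, 0, -0.44, 0.38, 2.5, 0, 0, 0, -0.44, 0.38, 5, 0, 0, 0, -0.44, 0.38, 5, 0, 0, 0, -0.44, 0.38, 5, 0, 0, 0]}}

```text
t: 6.98
tool_pos: [634.1, -97.7, 31.3]
ee_rot: [-0.002, 0.707, 0.707, -0.001]
force: [0.1, 0.4, -1.8]
grip_width: 27.7
finger_force: 40.6
```

```bash
cat > chk.py <<'E'
from pk import *
s=optics.snapshot('wrist'); W=wcloud(s); img=s['img'];K=s['intrinsics'];T=s['world_to_cam']; p,R=pose(); print(p, sense()['force'])
V=img.max(2); hsv=cv2.cvtColor(img,cv2.COLOR_RGB2HSV).astype(int)
zt=p[2]+29.4+46
b=(hsv[...,0]>95)&(hsv[...,0]<125)&(hsv[...,1]>90)&(abs(W[...,2]-zt)<3)
b[:230]=False; m=cv2.morphologyEx(b.astype(np.uint8),cv2.MORPH_CLOSE,np.ones((5,5))); m=cv2.morphologyEx(m,cv2.MORPH_OPEN,np.ones((7,7)))
n,l,st,c=cv2.connectedComponentsWithStats(m); k=1+np.argmax(st[1:,4])
cs,_=cv2.findContours((l==k).astype(np.uint8),cv2.RETR_EXTERNAL,cv2.CHAIN_APPROX_NONE)
X=plane(K,T,max(cs,key=len)[:,0].astype(float),zt); print('block',cv2.minAreaRect(X[:,:2].astype(np.float32)))
wm=(abs(W[...,2]-52)<12)&(V<75)&(hsv[...,1]<100)
n,l,st,c=cv2.connectedComponentsWithStats(wm.astype(np.uint8))
for k in range(1,n):
    if st[k,4]<60: continue
    cs,_=cv2.findContours((l==k).astype(np.uint8),cv2.RETR_EXTERNAL,cv2.CHAIN_APPROX_NONE)
    X=plane(K,T,max(cs,key=len)[:,0].astype(float),52); print(st[k],X.min(0).round(1)[:2],X.max(0).round(1)[:2],((X.min(0)+X.max(0))/2).round(1)[:2])
E
python3 chk.py
```

```text
[636.09233866 -98.26781184  33.07534588] [ 0.24502758 -0.4530701  -2.09322514]
block ((635.64501953125, -96.10842895507812), (27.78938865661621, 44.46475601196289), 0.4737307131290436)
[336  11  16  14 177] [662.7  22.6] [670.3  29.9] [666.5  26.3]
[137  24  14  15 154] [559.8  19.7] [567.5  27.7] [563.7  23.7]
[ 244   44   77   75 4486] [617.2 -26.4] [654.6  11. ] [635.9  -7.7]
[253 208  59  14 693] [620.5 -80.1] [651.1 -72.9] [635.8 -76.5]
[ 17 214  26  42  87] [ 453.7 -107.2] [474.1 -77.2] [463.9 -92.2]
[ 13 229  15  22 231] [ 442.8 -104.4] [458.4 -88.3] [450.6 -96.4]
[158 288  12  11  89] [ 559.2 -131.5] [ 567.  -123.9] [ 563.1 -127.7]
[ 33 299  29  34  70] [ 443.8 -174.9] [ 466.2 -145.7] [ 455.  -160.3]
[ 33 313  15  17 154] [ 435.3 -175.5] [ 450.6 -159.8] [ 442.9 -167.7]
```

Emit:
{"api": "jog_arm", "payload": {"motion": [-0.07, 0, 0.5, 0, 0, 0, -0.07, 0, 1.0, 0, 0, 0, -0.07, 0, 1.5, 0, 0, 0, -0.07, 0, 1.8, 0, 0, 0, -0.07, 0, 2.0, 0, 0, 0]}}

```text
t: 7.45
tool_pos: [636.2, -99.8, 12.9]
ee_rot: [0.0, 0.708, 0.706, -0.0]
force: [-0.4, 0.4, -1.8]
grip_width: 27.5
finger_force: 41.1
```

Emit:
{"api": "jog_arm", "payload": {"motion": [0, 0, 0, 0, 0, 0, 0, 0, 0, 0, 0, 0]}}

```text
t: 7.62
tool_pos: [636.2, -99.8, 13.0]
ee_rot: [-0.0, 0.708, 0.706, -0.0]
force: [-1.0, 0.1, -2.3]
grip_width: 27.2
finger_force: 41.2
```

```bash
python3 - <<'E'
from h import *
s=sense(); print(s['tool_pos'],s['grip_width'],s['finger_force'],s['force'],s['wrist_torque'])
E
```

```text
[636.1775676  -99.84204398  13.01420555] 27.222121702798955 41.178444027900696 [-0.96951293  0.13421145 -2.33485126] [0.01510005 0.04651916 0.02113182]
```

Emit:
{"api": "jog_arm", "payload": {"motion": [0, 0, 0.05, 0, 0, 0, 0, 0, 0.05, 0, 0, 0, 0, 0, 0, 0, 0, 0, 0, 0, 0, 0, 0, 0], "gripper": 60}}

```text
t: 7.95
tool_pos: [636.7, -99.9, 13.7]
ee_rot: [0.0, 0.708, 0.706, 0.0]
force: [-0.9, -1.0, 1.1]
grip_width: 51.6
finger_force: 0.0
```

Emit:
{"api": "jog_arm", "payload": {"motion": [0, 0, -2, 0, 0, 0, 0, 0, -5, 0, 0, 0, -1, -4, -6, 0, 0, 0, -2, -8, -6, 0, 0, 0, -3.5, -12, -6, 0, 0, 0]}}

```text
t: 8.37
tool_pos: [517.7, -134.1, 74.8]
ee_rot: [0.002, 0.707, 0.707, 0.001]
force: [0.2, -0.8, 0.5]
grip_width: 51.6
finger_force: 0.0
```

```bash
python3 - <<'E'
from pk import *
s=optics.snapshot('top'); W=cloud(s); img=s['img']; hsv=cv2.cvtColor(img,cv2.COLOR_RGB2HSV)
P=W[(abs(W[...,0]-635)<50)&(abs(W[...,1]+97)<50)&(hsv[...,0]>95)&(hsv[...,0]<125)&(hsv[...,1]>90)&(W[...,2]>70)]
print(len(P)); 
if len(P): print(P.mean(0),np.percentile(P[:,2],[10,50,90]),cv2.minAreaRect(P[:,:2].astype(np.float32)))
go((436,-173,60),0)
E
```

```text
152
[632.22581013 -97.89772183  87.84992313] [82.55418289 88.5816184  91.53298599] ((633.8291015625, -97.78346252441406), (26.985910415649414, 39.373966217041016), 0.7150796055793762)
shift [-3.9  -6.87  1.18] rot [-0.014 -0.001 -0.001]
```

Emit:
{"api": "jog_arm", "payload": {"motion": [-3.9, -7.8, 1.0, 0, 0, 0, -3.9, -7.8, 1.0, 0, 0, 0, -3.9, -7.8, 1.0, 0, 0, 0, -3.9, -7.8, 1.0, 0, 0, 0, -3.9, -7.8, 1.0, 0, 0, 0], "gripper": 80}}

```text
t: 8.83
tool_pos: [440.4, -173.4, 63.8]
ee_rot: [0.001, 0.708, 0.706, 0.001]
force: [0.6, -0.4, -0.7]
grip_width: 68.2
finger_force: 0.0
```

```bash
python3 - <<'E'
from pk import *
s=optics.snapshot('wrist'); save(s,'w5.png'); W=wcloud(s); p,R=pose(); print(p)
hsv=cv2.cvtColor(s['img'],cv2.COLOR_RGB2HSV).astype(int)
P=W[(abs(W[...,0]-436)<40)&(abs(W[...,1]+173)<40)&(hsv[...,0]>10)&(hsv[...,0]<30)&(hsv[...,1]>80)&(W[...,2]>42)&(W[...,2]<51)]
print(len(P),P.mean(0),cv2.minEnclosingCircle(P[:,:2].astype(np.float32)),P.min(0),P.max(0))
go((436,-173,-31),0)
E
```

```text
[ 441.28397249 -173.39454438   64.0162733 ]
1777 [ 436.56271451 -171.54209862   46.24890282] ((436.3748474121094, -172.69711303710938), 18.144269943237305) [ 418.40283567 -190.51093091   42.00419458] [ 454.22549352 -154.58448401   48.45951662]
shift [ 0.05 -0.55  9.5 ] rot [ 0.003  0.001 -0.002]
```

View pics/w5.png

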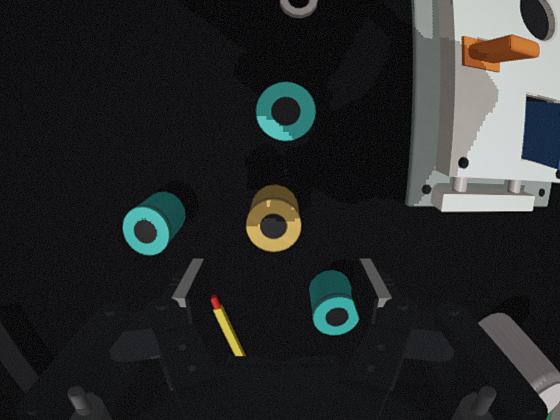

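Emit:
{"api": "jog_arm", "payload": {"motion": [0.05, -0.55, 3, 0, 0, 0, 0.05, -0.55, 6, 0, 0, 0, 0.05, -0.55, 8.5, 0, 0, 0, 0.05, -0.55, 9.4, 0, 0, 0, 0.05, -0.55, 9.4, 0, 0, 0]}}

```text
t: 9.3
tool_pos: [433.2, -171.1, -32.8]
ee_rot: [-0.002, 0.707, 0.707, -0.001]
force: [-0.2, -0.6, 0.3]
grip_width: 68.4
finger_force: 0.0
```

Emit:
{"api": "jog_arm", "payload": {"motion": [0, 0, 0, 0, 0, 0, 0, 0, 0, 0, 0, 0, 0, 0, 0, 0, 0, 0, 0, 0, 0, 0, 0, 0, 0, 0, 0, 0, 0, 0], "gripper": 0, "force": 40}}

```text
t: 9.72
tool_pos: [436.1, -173.3, -29.1]
ee_rot: [0.002, 0.708, 0.706, 0.001]
force: [0.5, 1.6, 5.4]
grip_width: 34.8
finger_force: 40.1
```

Emit:
{"api": "jog_arm", "payload": {"motion": [0, 0, 0, 0, 0, 0, 0, 0, -3, 0, 0, 0, 0, 0, -7, 0, 0, 0, 0, 0, -11, 0, 0, 0, 0, 0, -11, 0, 0, 0]}}

```text
t: 10.13
tool_pos: [439.8, -175.5, 86.6]
ee_rot: [0.007, 0.708, 0.706, 0.002]
force: [1.1, -0.9, -0.8]
grip_width: 35.3
finger_force: 40.7
```

```bash
python3 - <<'E'
from h import *
print(sense()['grip_width'],pose()[0]);go((636,-8,84),0)
E
```

```text
35.27556797722224 [ 439.80151279 -175.49772693   86.61804367]
shift [16.79 19.58  0.41] rot [ 0.013  0.007 -0.002]
```

Emit:
{"api": "jog_arm", "payload": {"motion": [4.2, 0, 0, 0, 0, 0, 8.4, 0, 0, 0, 0, 0, 12.6, 1, 0, 0, 0, 0, 16, 3, 0, 0, 0, 0, 16.8, 7, 0, 0, 0, 0]}}

```text
t: 10.55
tool_pos: [497.8, 0.6, 77.2]
ee_rot: [-0.004, 0.707, 0.707, -0.002]
force: [-0.4, -0.7, -1.7]
grip_width: 34.9
finger_force: 40.7
```

Emit:
{"api": "jog_arm", "payload": {"motion": [0, 4, 0, 0, 0, 0, 0, 8, 0, 0, 0, 0, 0, 11.5, 0, 0, 0, 0, 0, 12.8, 0, 0, 0, 0, 0, 12.8, 0, 0, 0, 0]}}

```text
t: 10.97
tool_pos: [635.6, -4.9, 78.8]
ee_rot: [0.001, 0.708, 0.706, 0.001]
force: [0.2, 0.4, -1.5]
grip_width: 34.8
finger_force: 40.8
```

Emit:
{"api": "jog_arm", "payload": {"motion": [0, 0, 0, 0, 0, 0, 0, 0, 0, 0, 0, 0, 0, 0, 0, 0, 0, 0]}}

```text
t: 11.22
tool_pos: [629.9, -4.8, 78.3]
ee_rot: [-0.001, 0.708, 0.706, -0.001]
force: [0.0, 0.6, -2.1]
grip_width: 34.6
finger_force: 40.8
```

```bash
cat > chk2.py <<'E'
from pk import *
s=optics.snapshot('wrist'); W=wcloud(s); img=s['img'];K=s['intrinsics'];T=s['world_to_cam']; p,R=pose(); print(p, sense()['force'],sense()['grip_width'])
hsv=cv2.cvtColor(img,cv2.COLOR_RGB2HSV).astype(int); V=hsv[...,2]
zt=p[2]+29.7+46
b=(hsv[...,0]>10)&(hsv[...,0]<30)&(hsv[...,1]>80)&(abs(W[...,2]-zt)<3); b[:200]=False
n,l,st,c=cv2.connectedComponentsWithStats(b.astype(np.uint8)); k=1+np.argmax(st[1:,4])
cs,_=cv2.findContours((l==k).astype(np.uint8),cv2.RETR_EXTERNAL,cv2.CHAIN_APPROX_NONE)
X=plane(K,T,max(cs,key=len)[:,0].astype(float),zt); print('bush',np.median(W[l==k][:,2]),cv2.minEnclosingCircle(X[:,:2].astype(np.float32)))
wm=(abs(W[...,2]-52)<13)&(V<75)&(hsv[...,1]<100)
n,l,st,c=cv2.connectedComponentsWithStats(wm.astype(np.uint8))
for k in range(1,n):
    if st[k,4]<60: continue
    cs,_=cv2.findContours((l==k).astype(np.uint8),cv2.RETR_EXTERNAL,cv2.CHAIN_APPROX_NONE)
    X=plane(K,T,max(cs,key=len)[:,0].astype(float),52)[:,:2]
    if abs(X.mean(0)-[635,0]).max()>60: continue
    print(st[k],X.min(0).round(1),X.max(0).round(1),cv2.fitEllipse(X.astype(np.float32)))
P=W[(hsv[...,0]<16)&(hsv[...,1]>120)&(abs(W[...,0]-575)<40)&(abs(W[...,1]+53)<50)&(W[...,2]>96)]
if len(P): print('handle',len(P),P.min(0),P.max(0))
wm=(abs(W[...,2]-52)<4)&(V>90)&(hsv[...,1]<60)&(abs(W[...,0]-614)<70)&(W[...,1]>-150)&(W[...,1]<60); P=W[wm]
print('carr',np.percentile(P,[.5,99.5],axis=0))
save(s,'w6.png')
E
python3 chk2.py
```

```text
[630.20794245  -4.80886838  78.58580529] [-0.1378177  -1.08700402 -2.58188078] 34.86626118395672
bush 153.64588356226574 ((631.216064453125, -3.331261157989502), 18.56717300415039)
[330 174  11  11  88] [663.3  22.1] [670.1  28.9] ((666.5845947265625, 25.582374572753906), (6.329522132873535, 6.937307357788086), 42.049312591552734)
[ 265  197   51   41 1272] [620.  -15.7] [654.2  13.1] ((638.8422241210938, -0.618358850479126), (26.152063369750977, 33.73884963989258), 68.03288269042969)
carr [[ 554.48111619 -125.81002587   48.77610278]
 [ 673.73441529   33.21051394   54.09592335]]
```

Emit:
{"api": "jog_arm", "payload": {"motion": [-0.4, 0.45, 0, 0, 0, 0, -0.4, 0.45, 2.5, 0, 0, 0, -0.4, 0.45, 4.8, 0, 0, 0, -0.4, 0.45, 4.8, 0, 0, 0, -0.4, 0.45, 4.8, 0, 0, 0]}}

```text
t: 11.68
tool_pos: [634.5, -8.9, 29.7]
ee_rot: [-0.002, 0.708, 0.706, -0.001]
force: [-0.1, -0.4, -0.8]
grip_width: 34.7
finger_force: 40.8
```

```bash
python3 chk2.py
```

```text
[636.36707966  -9.0149836   31.27063884] [ 0.54560373  0.37592929 -1.71658157] 34.88844159789781
bush 105.0986962518212 ((635.9105224609375, -7.135098934173584), 18.12335777282715)
[334 184  14  15 160] [663.   21.8] [669.9  29.2] ((666.5028686523438, 25.482006072998047), (6.777599811553955, 7.46101713180542), 23.686168670654297)
[248 214  69  36 986] [617.8  -7. ] [654.6  13.1] ((635.9737548828125, -5.785826683044434), (35.05924606323242, 35.89894485473633), 110.78218078613281)
handle 115 [564.31691641 -55.43824109  96.03244749] [602.61354001  -3.02704065 142.09909167]
carr [[ 554.44114287 -114.40849706   49.21315981]
 [ 673.58821242   33.15565225   54.11002271]]
```

View pics/w6.png

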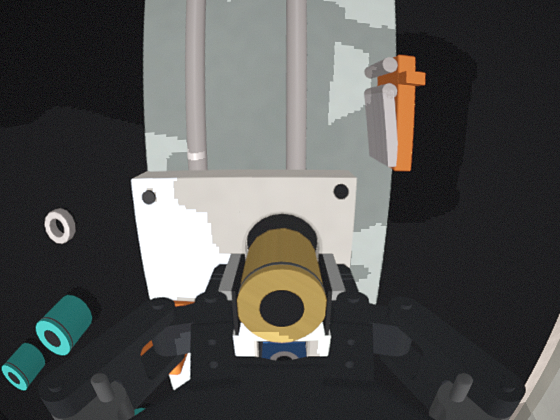

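Emit:
{"api": "jog_arm", "payload": {"motion": [0, 0, 0.5, 0, 0, 0, 0, 0, 1.0, 0, 0, 0, 0, 0, 1.4, 0, 0, 0, 0, 0, 1.75, 0, 0, 0, 0, 0, 1.75, 0, 0, 0]}}

```text
t: 12.15
tool_pos: [636.4, -8.8, 13.1]
ee_rot: [-0.0, 0.708, 0.706, -0.0]
force: [-1.1, -0.1, -2.0]
grip_width: 34.8
finger_force: 40.8
```

Emit:
{"api": "jog_arm", "payload": {"motion": [0, 0, 0.05, 0, 0, 0, 0, 0, 0.05, 0, 0, 0]}}

```text
t: 12.32
tool_pos: [636.7, -8.8, 13.1]
ee_rot: [0.0, 0.708, 0.706, -0.0]
force: [-0.0, -0.6, -2.2]
grip_width: 34.8
finger_force: 40.8
```

Emit:
{"api": "jog_arm", "payload": {"motion": [0, 0, 0, 0, 0, 0, 0, 0, 0, 0, 0, 0, 0, 0, 0, 0, 0, 0], "gripper": 60}}

```text
t: 12.57
tool_pos: [637.2, -8.9, 13.6]
ee_rot: [0.0, 0.708, 0.706, 0.0]
force: [0.7, -0.2, 0.4]
grip_width: 51.3
finger_force: 0.0
```

Emit:
{"api": "jog_arm", "payload": {"motion": [0, 0, -3, 0, 0, 0, 0, 0, -6, 0, 0, 0, 0, -1, -8, 0, 0, 0, 0, -3, -9, 0, 0, 0, 0, -6.4, -9, 0, 0, 0]}}

```text
t: 12.98
tool_pos: [578.7, -9.3, 108.1]
ee_rot: [0.005, 0.708, 0.706, 0.004]
force: [0.5, -0.1, 0.6]
grip_width: 51.4
finger_force: 0.0
```

```bash
python3 - <<'E'
from pk import *
s=optics.snapshot('top'); W=cloud(s); img=s['img']; hsv=cv2.cvtColor(img,cv2.COLOR_RGB2HSV)
t=optics.snapshot('scene'); Ws=cloud(t); hs=cv2.cvtColor(t['img'],cv2.COLOR_RGB2HSV)
for nm,w,h in (('top',W,hsv),('scene',Ws,hs)):
  for c,lo,hi,y in (('blue',95,125,-97),('brass',10,30,-7)):
    P=w[(abs(w[...,0]-635)<40)&(abs(w[...,1]-y)<40)&(h[...,0]>lo)&(h[...,0]<hi)&(h[...,1]>80)&(w[...,2]>75)]
    if len(P)>5: print(nm,c,len(P),P.mean(0),np.percentile(P[:,2],[10,50,90]))
cv2.imwrite('pics/s7.png',t['img'][:,:,::-1])
go((572,-53,95),90)
E
```

```text
top blue 66 [ 632.98763656 -110.05253764   88.28076846] [84.46223826 88.93767605 91.61489292]
top brass 198 [601.59425761  -1.42332015 491.18448485] [484.26959628 492.09777801 497.54488371]
scene blue 216 [639.01646268 -98.52523895  86.90931493] [80.95789921 87.76153557 90.17670303]
scene brass 459 [614.54025158  -7.39878835 313.39887668] [ 86.39425499 397.12103048 473.75884252]
shift [-4.48  0.64  0.68] rot [-0.006 -0.007 -1.573]
```

Emit:
{"api": "jog_arm", "payload": {"motion": [-4.4, 0.2, 0.6, 0, 0, -0.124, -4.4, 0.2, 0.6, 0, 0, -0.248, -4.4, 0.2, 0.6, 0, 0, -0.372, -4.4, 0.2, 0.6, 0, 0, -0.496, -4.4, 0.2, 0.6, 0, 0, -0.62], "gripper": 60}}

```text
t: 13.5
tool_pos: [575.1, -53.2, 97.3]
ee_rot: [0.0, 0.458, 0.889, 0.0]
force: [-0.0, 0.4, -0.2]
grip_width: 51.2
finger_force: 0.0
```

Emit:
{"api": "jog_arm", "payload": {"motion": [0, 0, 0, 0, 0, -0.124, 0, 0, 0, 0, 0, -0.248, 0, 0, 0, 0, 0, -0.372, 0, 0, 0, 0, 0, -0.496, 0, 0, 0, 0, 0, -0.62]}}

```text
t: 13.92
tool_pos: [575.1, -52.8, 97.3]
ee_rot: [0.0, 0.164, 0.986, 0.0]
force: [-0.1, -0.1, 0.1]
grip_width: 51.3
finger_force: 0.0
```

Emit:
{"api": "jog_arm", "payload": {"motion": [0, 0, 0, 0, 0, -0.124, 0, 0, 0, 0, 0, -0.248, 0, 0, 0, 0, 0, -0.33, 0, 0, 0, 0, 0, -0.33, 0, 0, 0, 0, 0, -0.33]}}

```text
t: 14.33
tool_pos: [575.0, -52.7, 97.3]
ee_rot: [0.0, 0.004, 1.0, -0.0]
force: [-0.0, 0.5, 0.2]
grip_width: 51.5
finger_force: 0.0
```

```bash
python3 - <<'E'
from pk import *
s=optics.snapshot('wrist'); save(s,'w8.png'); W=wcloud(s); p,R=pose(); print(p); L=R.inv().apply((W-p).reshape(-1,3)).reshape(W.shape)
hsv=cv2.cvtColor(s['img'],cv2.COLOR_RGB2HSV).astype(int)
m=(hsv[...,0]<16)&(hsv[...,1]>120)&(abs(W[...,0]-572)<35)&(abs(W[...,1]+53)<35)&(abs(W[...,2]-102)<4)
P=W[m]; print(len(P),np.median(P,0),cv2.minAreaRect(P[:,:2].astype(np.float32)))
for c,lo,hi,y in (('blue',95,125,-97),('brass',12,30,-7)):
    P=W[(abs(W[...,0]-635)<40)&(abs(W[...,1]-y)<40)&(hsv[...,0]>lo)&(hsv[...,0]<hi)&(hsv[...,1]>80)&(W[...,2]>80)&(W[...,2]<110)]
    if len(P)>5: print(c,len(P),np.percentile(P[:,2],[10,50,90]),cv2.minAreaRect(P[:,:2].astype(np.float32)))
go((572,-53,32),90)
E
```

```text
[574.86060364 -52.69310165  97.20762918]
577 [572.01537975 -51.83895497 102.01133266] ((573.3197021484375, -51.81010437011719), (9.570364952087402, 22.955049514770508), 89.18904113769531)
blue 820 [84.44510143 88.33853589 89.17466405] ((636.9761962890625, -87.66940307617188), (20.732633590698242, 29.244396209716797), 89.3739013671875)
brass 531 [86.52488821 88.5143084  89.31723884] ((640.3779296875, -19.38245391845703), (35.05472183227539, 13.142256736755371), 14.845536231994629)
shift [ 0.29 -0.03  6.52] rot [-0.     0.    -0.008]
```

View pics/w8.png

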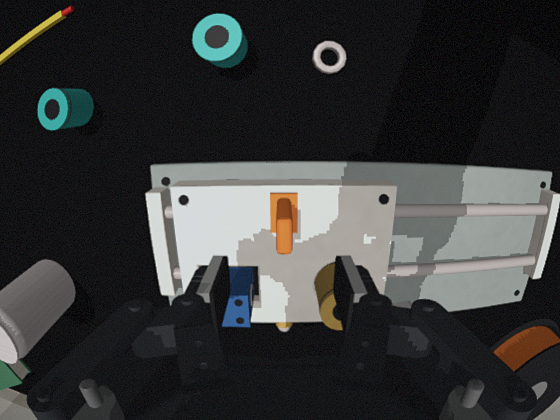

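Emit:
{"api": "jog_arm", "payload": {"motion": [0.25, 0.05, 2, 0, 0, 0, 0.25, 0.05, 4, 0, 0, 0, 0.25, 0.05, 6, 0, 0, 0, 0.25, 0.05, 8, 0, 0, 0, 0.25, 0.05, 8, 0, 0, 0]}}

```text
t: 14.8
tool_pos: [568.1, -51.5, 13.1]
ee_rot: [-0.004, 0.004, 1.0, 0.001]
force: [-0.8, -0.1, -0.0]
grip_width: 51.4
finger_force: 0.0
```

Emit:
{"api": "jog_arm", "payload": {"motion": [0, 0, 0, 0, 0, 0, 0, 0, 0, 0, 0, 0, 0, 0, 0, 0, 0, 0, 0, 0, 0, 0, 0, 0, 0, 0, 0, 0, 0, 0], "gripper": 0, "force": 60}}

```text
t: 15.22
tool_pos: [573.8, -52.3, 19.0]
ee_rot: [0.002, 0.003, 1.0, -0.0]
force: [0.6, 0.2, 3.0]
grip_width: 9.3
finger_force: 60.0
```

```bash
python3 - <<'E'
from pk import *
st=sense(); print(st['tool_pos'],st['grip_width'],st['finger_force'],st['force'])
for n in ('scene','top'):
    s=optics.snapshot(n); W=cloud(s); h=cv2.cvtColor(s['img'],cv2.COLOR_RGB2HSV).astype(int)
    b=(W[...,0]>670)&(W[...,0]<740)&(abs(W[...,1]+10)<160)
    P=W[b&(h[...,0]>14)&(h[...,0]<32)&(h[...,1]>70)&(W[...,1]<20)]; print(n,'plunger',len(P),P.mean(0) if len(P) else '',P.min(0) if len(P) else '',P.max(0) if len(P) else '')
    m=b&(h[...,0]<14)&(h[...,1]>110)&(W[...,1]>20); P=W[m]; print('clip',P.min(0),P.max(0))
    for z in range(10,75,5):
        q=P[abs(P[:,2]-z)<2.5]
        if len(q): print(z,len(q),q[:,:2].min(0).round(),q[:,:2].max(0).round())
    for t in ('plunger','notch'): print(t,[(d['bbox'],round(d['confidence'],2)) for d in models.find_in(t,s)[:2]])
    if n=='scene': cv2.imwrite('pics/g.png',cv2.resize(s['img'][220:300,220:380],(800,400),interpolation=cv2.INTER_CUBIC)[:,:,::-1])
E
```

```text
[573.7805633  -52.26327535  18.96419844] 9.252206158002512 59.98468816280365 [0.58030899 0.18476238 2.97151205]
scene plunger 24 [678.69658866 -50.81223894  44.33686471] [ 6.71426107e+02 -5.82261634e+01  4.91298576e-01] [713.93743786 -15.13505144  52.72054941]
clip [693.31234656  37.67801288   5.30856727] [705.67860463  98.59790134  58.57993147]
10 14 [701.  42.] [705.  99.]
15 22 [703.  39.] [705.  96.]
20 15 [702.  39.] [705.  95.]
25 13 [702.  41.] [705.  97.]
30 19 [702.  38.] [705.  96.]
35 13 [701.  38.] [706.  96.]
40 18 [703.  40.] [705.  97.]
45 7 [693.  49.] [705.  98.]
50 7 [696.  40.] [700.  54.]
55 1 [699.  82.] [699.  82.]
60 1 [694.  87.] [694.  87.]
plunger [([266.4, 233.4, 71.2, 58.7], 0.91)]
notch [([315.9, 267.7, 25.7, 12.4], 0.84)]
top plunger 6 [679.69028258 -53.81995282  47.99614169] [677.83127461 -58.0293552   46.58854442] [681.44181283 -49.580722    49.74380401]
clip [692.7080686   34.63274688  -5.33768642] [723.09166313 106.08510012  64.3323692 ]
35 1 [694.  88.] [694.  88.]
40 1 [696.  76.] [696.  76.]
45 21 [693.  36.] [704.  85.]
50 30 [694.  36.] [703.  90.]
55 8 [693.  44.] [702.  87.]
60 6 [695.  81.] [703.  87.]
65 1 [700.  83.] [700.  83.]
plunger [([288.0, 168.4, 54.7, 45.6], 0.55), ([388.5, 246.2, 54.0, 17.6], 0.37)]
notch [([247.1, 145.1, 20.1, 12.4], 0.59)]
```

View pics/g.png

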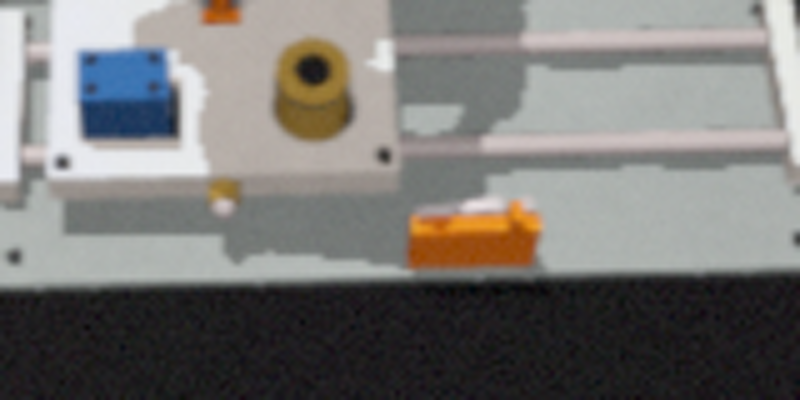

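Emit:
{"api": "jog_arm", "payload": {"motion": [0, 1, 0, 0, 0, 0, 0, 2.5, 0, 0, 0, 0, 0, 4, 0, 0, 0, 0, 0, 5, 0, 0, 0, 0, 0, 5.5, 0, 0, 0, 0]}}

```text
t: 15.93
tool_pos: [574.0, 3.1, 19.0]
ee_rot: [0.001, 0.003, 1.0, -0.001]
force: [-0.5, -2.5, 6.3]
grip_width: 9.3
finger_force: 60.5
```

Emit:
{"api": "jog_arm", "payload": {"motion": [0, 1, 0, 0, 0, 0, 0, 2, 0, 0, 0, 0, 0, 3, 0, 0, 0, 0, 0, 4, 0, 0, 0, 0, 0, 5, 0, 0, 0, 0]}}

```text
t: 16.35
tool_pos: [574.1, 51.5, 19.0]
ee_rot: [0.001, 0.003, 1.0, -0.001]
force: [-1.3, -7.0, 7.0]
grip_width: 9.0
finger_force: 60.6
```

Emit:
{"api": "jog_arm", "payload": {"motion": [0, 0.3, 0, 0, 0, 0, 0, 0.6, 0, 0, 0, 0, 0, 0.8, 0, 0, 0, 0, 0, 1, 0, 0, 0, 0, 0, 1, 0, 0, 0, 0]}}

```text
t: 16.77
tool_pos: [574.2, 62.1, 19.0]
ee_rot: [0.001, 0.003, 1.0, -0.001]
force: [-1.1, -2.4, 7.8]
grip_width: 9.3
finger_force: 60.7
```

```bash
python3 - <<'E'
from h import *
st=sense(); print(st['tool_pos'],st['grip_width'],st['force'],np.abs(st['qd']).max())
s=optics.snapshot('scene'); W=cloud(s); h=cv2.cvtColor(s['img'],cv2.COLOR_RGB2HSV).astype(int)
for c,lo,hi in (('blue',95,125),('brass',14,30)):
    P=W[(abs(W[...,0]-635)<45)&(abs(W[...,1]-80)<100)&(h[...,0]>lo)&(h[...,0]<hi)&(h[...,1]>80)&(W[...,2]>55)&(W[...,2]<110)]; print(c,len(P),P.mean(0),np.percentile(P[:,2],95))
E
```

```text
[574.15436096  62.09315863  18.9604237 ] 9.33684383054944 [-1.05798338 -2.3833849   7.77462075] 0.0053770693084689535
blue 288 [641.95142111  14.2272177   81.52940227] 90.21021261887388
brass 216 [643.27059507 103.19763302  81.17376983] 90.27738007660056
```

Emit:
{"api": "jog_arm", "payload": {"motion": [0, 0.3, 0, 0, 0, 0, 0, 0.6, 0, 0, 0, 0, 0, 0.9, 0, 0, 0, 0, 0, 1.2, 0, 0, 0, 0, 0, 1.2, 0, 0, 0, 0]}}

```text
t: 17.23
tool_pos: [574.2, 74.0, 19.0]
ee_rot: [0.001, 0.003, 1.0, -0.001]
force: [-1.2, -1.9, 6.9]
grip_width: 9.1
finger_force: 60.7
```

Emit:
{"api": "jog_arm", "payload": {"motion": [0, 0.1, 0, 0, 0, 0, 0, 0.2, 0, 0, 0, 0, 0, 0.2, 0, 0, 0, 0]}}

```text
t: 17.48
tool_pos: [574.2, 75.7, 19.0]
ee_rot: [0.001, 0.003, 1.0, -0.001]
force: [-1.8, -3.6, 7.5]
grip_width: 9.4
finger_force: 60.7
```

Emit:
{"api": "jog_arm", "payload": {"motion": [0, 0.1, 0, 0, 0, 0, 0, 0.2, 0, 0, 0, 0, 0, 0.2, 0, 0, 0, 0]}}

```text
t: 17.73
tool_pos: [574.2, 77.7, 19.0]
ee_rot: [0.001, 0.003, 1.0, -0.001]
force: [-2.5, -2.0, 7.3]
grip_width: 9.4
finger_force: 60.7
```

Emit:
{"api": "jog_arm", "payload": {"motion": [0, 0.1, 0, 0, 0, 0, 0, 0.2, 0, 0, 0, 0, 0, 0.2, 0, 0, 0, 0]}}

```text
t: 17.98
tool_pos: [574.2, 80.5, 19.0]
ee_rot: [0.001, 0.003, 1.0, -0.0]
force: [-1.4, 0.2, 6.8]
grip_width: 9.1
finger_force: 60.7
```

Emit:
{"api": "jog_arm", "payload": {"motion": [0, 0.1, 0, 0, 0, 0, 0, 0.1, 0, 0, 0, 0, 0, 0.1, 0, 0, 0, 0]}}

```text
t: 18.23
tool_pos: [574.3, 82.3, 19.0]
ee_rot: [0.001, 0.003, 1.0, 0.0]
force: [-0.8, 1.7, 7.6]
grip_width: 9.2
finger_force: 60.6
```

Emit:
{"api": "jog_arm", "payload": {"motion": [0, 0.1, 0, 0, 0, 0, 0, 0.1, 0, 0, 0, 0, 0, 0.1, 0, 0, 0, 0]}}

```text
t: 18.48
tool_pos: [574.3, 84.0, 19.0]
ee_rot: [0.001, 0.003, 1.0, 0.001]
force: [-2.2, 3.8, 6.7]
grip_width: 9.2
finger_force: 60.6
```

Emit:
{"api": "jog_arm", "payload": {"motion": [0, 0.1, 0, 0, 0, 0, 0, 0.1, 0, 0, 0, 0, 0, 0.1, 0, 0, 0, 0]}}

```text
t: 18.73
tool_pos: [574.3, 85.6, 19.0]
ee_rot: [0.001, 0.003, 1.0, 0.001]
force: [-2.1, 5.9, 6.7]
grip_width: 9.2
finger_force: 60.5
```

Emit:
{"api": "jog_arm", "payload": {"motion": [0, 0.05, 0, 0, 0, 0, 0, 0.05, 0, 0, 0, 0, 0, 0.05, 0, 0, 0, 0]}}

```text
t: 18.98
tool_pos: [574.2, 86.0, 18.9]
ee_rot: [0.001, 0.003, 1.0, 0.001]
force: [-1.7, 5.1, 7.5]
grip_width: 9.3
finger_force: 60.5
```

Emit:
{"api": "jog_arm", "payload": {"motion": [0, 0.05, 0, 0, 0, 0, 0, 0.05, 0, 0, 0, 0, 0, 0.05, 0, 0, 0, 0]}}

```text
t: 19.23
tool_pos: [574.2, 86.1, 18.9]
ee_rot: [0.001, 0.003, 1.0, 0.001]
force: [-0.7, 3.0, 6.6]
grip_width: 9.2
finger_force: 60.6
```

Emit:
{"api": "jog_arm", "payload": {"motion": [0, 0.05, 0, 0, 0, 0, 0, 0.05, 0, 0, 0, 0, 0, 0.05, 0, 0, 0, 0]}}

```text
t: 19.48
tool_pos: [574.3, 86.2, 19.0]
ee_rot: [0.001, 0.003, 1.0, 0.0]
force: [-2.1, 1.3, 6.7]
grip_width: 9.4
finger_force: 60.6
```

Emit:
{"api": "jog_arm", "payload": {"motion": [0, 0.03, 0, 0, 0, 0, 0, 0.03, 0, 0, 0, 0, 0, 0.03, 0, 0, 0, 0, 0, 0.03, 0, 0, 0, 0, 0, 0.03, 0, 0, 0, 0]}}

```text
t: 19.9
tool_pos: [574.3, 86.2, 19.0]
ee_rot: [0.001, 0.003, 1.0, 0.0]
force: [-1.6, 1.5, 6.5]
grip_width: 9.3
finger_force: 60.6
```

```bash
python3 - <<'E'
from h import *
st=sense(); print(st['tool_pos'],st['grip_width'],st['force'],np.abs(st['qd']).max())
for n in ('scene','top'):
    s=optics.snapshot(n); W=cloud(s); h=cv2.cvtColor(s['img'],cv2.COLOR_RGB2HSV).astype(int)
    for c,lo,hi in (('blue',95,125),('brass',14,30)):
        P=W[(abs(W[...,0]-635)<45)&(abs(W[...,1]-85)<100)&(h[...,0]>lo)&(h[...,0]<hi)&(h[...,1]>80)&(W[...,2]>55)&(W[...,2]<110)]
        if len(P): print(n,c,len(P),P.mean(0),np.percentile(P[:,2],[50,95]))
    if n=='scene': cv2.imwrite('pics/z.png',cv2.resize(s['img'][150:300,180:460],(784,420),interpolation=cv2.INTER_CUBIC)[:,:,::-1])
E
```

```text
[574.26205597  86.20562422  18.96174516] 9.298618977128209 [-1.60036236  1.52003915  6.45181044] 0.002151287530456287
scene blue 282 [642.12767194  38.55657285  81.86049017] [87.08118399 90.08011791]
scene brass 218 [643.55429575 127.09605546  80.96224946] [86.55960306 90.8083055 ]
top blue 49 [633.03013979  23.85170735  87.88119904] [88.62703743 93.90789777]
```

View pics/z.png

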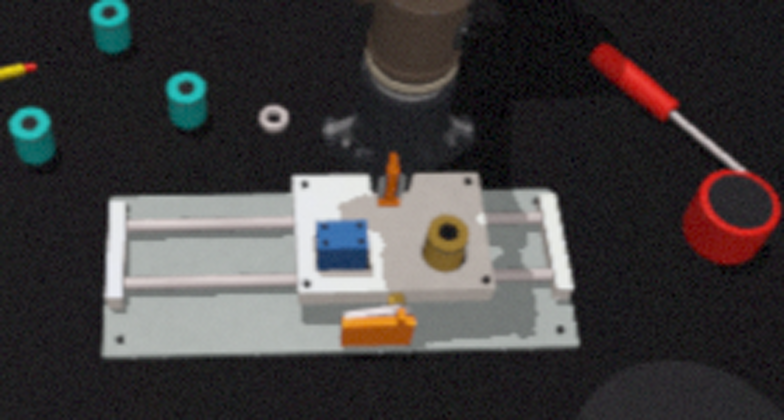

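The picture shows both parts seated upright, the handle still gripped, and the plunger (398, 300) lined up with the clip's pointer (405, 315). The carriage is at rest, so I'm handing in.

```bash
python3 -c "
from plant import manip; print(manip.close_job())"
```

```text
the job is handed in; nothing more can be done
None
```

The job is handed in at about 20 s: the block and the brass bushing are seated upright, and the carriage is at rest in the notch with the gripper still holding the handle. The reported TCP turned out to lie about 47 mm beyond the real fingertips, so the first try at the block closed on air, and I allowed for that from then on.

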